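# Set the drill driver for the batten screws

### The job

The cordless drill standing in its plywood holder is wanted next for driving the batten screws: turn its torque collar, the lobed ring behind the chuck, to number 5 (5 clicked in at the arrow on top), and push the gear slide on top of the drill fully back, away from the chuck, into low gear. Leave the other things on the bench where they are.

Things in the scene. Friction and masses are not known exactly. Their poses are not given: they have to be found in the camera images.
- drill: Black and grey cordless drill upright on its battery in a plywood holder (base 205 x 125 mm, walls to 57 mm); both fast to the bench. Origin: centre of the holder's underside. +x along the level barrel to the chuck, +y the drill's left, z up. Barrel axis 190 mm up at y = 0. Grey housing, radius 29 mm, x -90 to 29; collar 30 to 69; chuck, radius 21, 70 to 116 mm; bit to 142.
- torque_collar (a joint): Collar angle about the drill's +x (rad). 16 clicks, pi/8 apart: number n is at the arrow at (n-1)*pi/8 (5 at 1.571, 15 at 5.498, drilling mark at 5.890). To lower the number the collar's top turns towards the drill's left (+y) and its left side goes down. About 0.15 N m (5 N at a lobe) to pass a click; let go, it pulls into the nearest click. Starts anywhere from 8 to 14.
- collar_centre (a point): On the barrel axis, in the middle of the collar's lobed part (drill's x = 56.5, z = 190 mm); does not turn. Lobed part, x 43 to 69 mm: core of radius 26 mm with 8 equal lobes 45 degrees apart, each a rod 10 mm thick, 24 mm long (x 44.5 to 68.5), parallel to the axis, centre line 28 mm from it; 66 mm over opposite lobes. Black plastic.
- number_1 (a point): The figure 1 on the collar's numbered band (radius 28.5 mm, drill's x 30 to 43 mm, behind the lobes); turns with the collar. White figures for odd numbers, dots for even ones. A lobe stands in line with every odd number: measured from straight up towards the drill's left, lobes are at k*45 degrees minus the collar's angle.
- index_arrow (a point): White index arrow on top of the housing, just behind the numbered band (drill's x = 24 mm, 219 mm above the bench), pointing to the number that is set. The housing's crown behind it is at the same height.
- gear_slide (a joint): Travel of the gear slide on top of the housing (m), along the drill's -x: 0 fully forward (high gear), 0.014 fully back, away from the chuck (low gear). About 2 N of friction; stays where it is left. Starts within 2 mm of 0.
- gear_ridge (a point): Middle of the top of the gear slide's cross ridge, 230.5 mm above the bench; moves with the slide, starts near x = -30 mm, y = 0 in the drill's frame. Ridge 7 mm long (x), 21 mm wide (y), standing 7 mm above its 30 x 21 mm plate, whose top is 4.5 mm above the housing's crown.
- batten: Bystander: loose hardwood batten 260 x 44 x 18 mm with three screw holes, lying near the drill on its right side. Origin: centre of underside.
- screw_tray: Bystander: loose grey metal tray 110 x 75 x 28 mm with screws. Origin: centre of underside.
- wood_block: Bystander: loose wooden block 62 x 42 x 30 mm. Origin: centre of underside.
- fan_knife: Bystander: loose lead knife, 115 mm dark wooden handle and fan-shaped blade. Origin: underside, near the middle.
- soft_hammer: Bystander: loose soft-faced hammer, 255 mm long, steel head across its end. Origin: underside of the shaft's middle.
- tea_tin: Bystander: loose square open steel tin 78 x 78 x 115 mm. Origin: centre of underside.
- bowl: Bystander: loose yellow plastic bowl, 110 mm wide, 48 mm high. Origin: centre of underside.

How it is judged:
By the outcome, as a careful person would: the job done as asked, in the order asked, and still so for the second after the job is handed in, with the robot touching nothing.
It also fails if it takes over 58 s, if anything falls off the work surface, if the arm or the gripper's body presses on something with over 40 N, if the wrist force passes 120 N, or if a joint passes its speed limit or range.

### The arm

A 6-joint arm with a two-finger parallel gripper is mounted at the origin on the work surface. World frame = base frame: x ahead of the robot, y to its left, z up, the work surface at z = 0. Lengths are in m, angles in rad, forces in N, time in s.
With the tool pointing down it reaches from about 0.35 to 0.775 m from the base axis. Payload 7.3 kg.
Tool frame: the origin (TCP) lies midway between the tips of the shut fingers; the grasp point (between the pads) lies 19 mm behind it (tcp_to_grasp is the distance from the TCP to the grasp point, in m); z points along the fingers, y is the line along which they close (so a half turn about z gives the same grasp; the last joint's range is limited). The gripper opens to 92 mm and grips with 3 to 60 N. Pads are 19 mm wide; open, the fingers measure 130 mm over their backs; the gripper's body (75 mm by 190 mm) begins 47 mm behind the grasp point.
Start: joints at [-1.344, 0.342, 1.524, -0, 1.275, -0.146], TCP at [0.191, -0.489, 0.227] pointing down, gripper open.
Joint ranges: [-2.53, 2.53], [-0.77, 2.02], [0.04, 2.7], [-1, 4.14], [0.28, 2.66], [-3.11, 3.11]. Speed limits (rad/s): [2.57, 2.57, 3.14, 3.14, 3.14, 3.14].

### API

Orientations are given as [roll, pitch, yaw] about the fixed x, y, z axes, in that order (R = Rz(yaw) Ry(pitch) Rx(roll)).
In Python, from cell import observe, read_camera, calibration, hand_in, tcp_to_grasp gives the robot as it stands.
- The arm moves only by the tool send_rows, never from a script. Its argument "targets" is a list of rows, each a list of 5 numbers: the opening, from 0 (shut) to 1 (fully open), then the shift along the world's x, y, z in m, then the turn about the world's z in rad. A call has 1 to 5 rows; each row shifts and turns the commanded pose from where the row before left it; what a row does not reach is not made up. A row lasts 1/10 s, in which the tool goes at most 50 mm and 8.59 degrees, less where a joint would pass 70% of its speed; a pose out of reach is approached as far as the arm can. A call is refused whole if a number of a shift passes 0.05 or a number of a turn 0.15, either way. A call with a gripper value outside its range is refused whole. The fingers move at their own pace and stop on an object; "grip_force" is the grip in N (left out, the last holds). Time passes only in rows, so rows that do not move let the fingers close. It gives the time, the measured TCP pose, the force, the opening and the grip force at its end, in the units of the state.
- observe(): the state, without advancing time (a new reading comes with each control period).
- read_camera(name): name is "scene" or "top"; returns (picture, depth): 420x560x3 uint8, red, green, blue; 420x560 float32, m along the optical axis (not along the pixel's ray), 0 where there is no reading.
- calibration(name): a dict with "intrinsics" (3x3 intrinsics, pixels), "k1" (the pictures are not rectified: a ray, as slopes to the right and down, at radius r is drawn at 1 + k1 r^2 times it, then the intrinsics apply), "world_to_cam" (4x4, takes a point from world to camera coordinates). Camera axes: x right, y up, looking along -z (the intrinsics and any distortion apply to the point x, -y, -z); pixel columns grow to the right and rows downward; lengths in m; the calibration is good to about 2 mm. A picture is of the moment at which its call begins. calibration takes no time and is no camera call.
- hand_in(): hands the job in; it is judged then, once.
The state is a dict: "time": time; "qpos": joint angles; "qvel": joint speeds; "joint_efforts": joint torques, N m; "tool_pos": TCP position; "tool_rot": TCP orientation; "contact_force": force on the tool from outside, world axes, zero at the start; "torque": the same for the moment, N m; "opening": finger opening in m; "grip_force": force on a finger pad.
Only numpy, scipy, OpenCV 4.12 (cv2) and the standard library are available. Lean on these libraries where they do the work, as an engineer would, in place of code of your own. Each camera call takes 0.05 s, during which the arm holds its last target. There are 200 camera calls.

## Working session

There is one attempt and no reset: what is moved stays moved. The work goes in short steps, Python scripts to look and compute and a tool call to move; the robot and the scene stay as the last step left them, time stands still between calls to the robot, and variables do not carry over. Pictures are saved under pics/ and viewed, at most 10 in all, crops included, and the job is handed in when it is done.

Besides the shell and the picture viewer there is one more tool, called after "Emit:" as name(argument=value, ...), one argument or row to a line, values as JSON. send_rows: Moves the arm, as the interface text tells. Its arguments: {"type":"object","properties":{"targets":{"type":"array","items":{"type":"array","items":{"type":"number"}}},"grip_force":{"type":"number"}},"required":["targets"]}

```bash
ls; mkdir -p pics
cat > h.py <<'E'
import numpy as np, cv2
from cell import observe, read_camera, calibration, hand_in, tcp_to_grasp
def cam(n):
    c=calibration(n); K=np.array(c["intrinsics"]); return K,float(c["k1"]),np.array(c["world_to_cam"])
def proj(n,P):
    K,k,T=cam(n); P=np.atleast_2d(P); c=P@T[:3,:3].T+T[:3,3]
    s=np.c_[c[:,0]/-c[:,2],-c[:,1]/-c[:,2]]; s=s*(1+k*(s**2).sum(1))[:,None]
    return s@K[:2,:2].T+K[:2,2]
def ray(n,uv):
    K,k,T=cam(n); uv=np.atleast_2d(np.array(uv,float))
    s=cv2.undistortPoints(uv[:,None],K,np.array([k,0,0,0,0.]))[:,0]
    d=np.c_[s[:,0],-s[:,1],-np.ones(len(s))]   # depth 1 along axis
    R=T[:3,:3]; return -R.T@T[:3,3], d@R
def onz(n,uv,z):
    o,d=ray(n,uv); return o+d*((z-o[2])/d[:,2])[:,None]
def bydepth(n,uv,dep):
    o,d=ray(n,uv); return o+d*np.asarray(dep)[:,None]
E
python3 - <<'E'
from h import *
for n in("scene","top"):
    p,d=read_camera(n); cv2.imwrite(f"pics/{n}0.png",p[:,:,::-1]); np.savez(f"{n}0.npz",p=p,d=d)
    K,k,T=cam(n); print(n,K.tolist(),k,(-T[:3,:3].T@T[:3,3]).round(3),T[2,:3].round(3))
print(observe(),tcp_to_grasp)
E
```

```text
pics
scene [[426.0875153669157, 0.0, 287.0634022217972], [0.0, 426.0875153669157, 213.45060876976854], [0.0, 0.0, 1.0]] -0.10202970486729888 [ 1.127 -0.438  0.7  ] [ 0.557 -0.627  0.545]
top [[535.4056525001347, 0.0, 281.5621155124479], [0.0, 535.4056525001347, 203.15225670393667], [0.0, 0.0, 1.0]] 0.05285230597493316 [0.289 0.197 1.3  ] [-0.226  0.     0.974]
{'time': 0.1, 'qpos': array([-1.34402443e+00,  3.42667633e-01,  1.52489466e+00,  9.60058924e-06,
        1.27542575e+00, -1.45991591e-01]), 'qvel': array([ 0.00022741, -0.00155927, -0.00269169, -0.0001541 ,  0.00225566,
        0.00016653]), 'joint_efforts': array([ 1.23584363e-03, -4.32002842e+01, -2.44695765e+01,  7.19267805e-02,
        5.26318874e-02, -5.70575651e-05]), 'tool_pos': array([ 0.19114614, -0.48858147,  0.22611627]), 'tool_rot': array([-3.14021345e+00, -2.12074385e-04,  3.72760539e-01]), 'contact_force': array([-0.53767226, -0.01186047,  0.00135428]), 'torque': array([ 0.00258762,  0.00220929, -0.01210943]), 'grip_force': 0.0, 'opening': 0.09198526692029022} 0.0188
```

```bash
sleep 1
```

```text
(no output)
```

View pics/scene0.png

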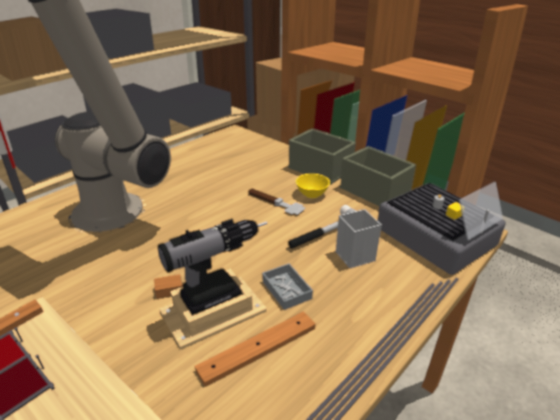

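View pics/top0.png

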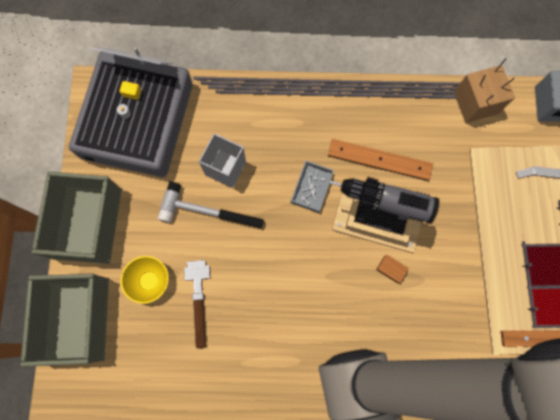

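The top view shows the drill at about (390,200) with its chuck to the left (world +y). The tray is at (313,187), the batten at (380,160) and the block at (392,268). Next I measure the drill frame and enlarge the collar.

Run:
```python
from h import *
pts=[]
for n,(u0,u1,v0,v1) in dict(top=(320,450,160,260),scene=(140,290,200,350)).items():
    f=np.load(n+"0.npz"); d=f["d"]; v,u=np.mgrid[v0:v1,u0:u1]; dd=d[v,u].ravel()
    P=bydepth(n,np.c_[u.ravel(),v.ravel()],dd)[dd>0]; pts.append(P)
    s=P[(P[:,2]>.2)&(P[:,2]<.24)]
    print(n,len(s),s.min(0).round(3),s.max(0).round(3))
    # slices along world y: crown height and x of the crown
    for y in np.arange(s[:,1].min(),s[:,1].max(),.015):
        q=P[(abs(P[:,1]-y)<.006)&(P[:,2]>.15)]
        if len(q)>10: print(n,y.round(3),len(q),"x",np.percentile(q[:,0],[2,98]).round(3),"top z",np.percentile(q[:,2],98).round(4),"x at top",q[q[:,2]>np.percentile(q[:,2],85),0].mean().round(4))
np.savez("pc.npz",t=pts[0],s=pts[1])
# enlarged averaged crops
a={}
for n in("top","scene"):
    a[n]=np.mean([read_camera(n)[0].astype(float) for _ in range(6)],0)
    np.save(n+"avg.npy",a[n])
t=a["top"][170:225,335:445]; s=a["scene"][212:274,155:265]
f=lambda c:cv2.resize(np.clip((c-10)*1.6,0,255).astype(np.uint8)[:,:,::-1],None,fx=7,fy=4.8*0+7,interpolation=cv2.INTER_CUBIC)
cv2.imwrite("pics/t1.png",f(t)); cv2.imwrite("pics/s1.png",f(s))
```

```text
top 2249 [ 0.513 -0.133  0.2  ] [0.605 0.071 0.236]
top -0.133 17 x [0.536 0.564] top z 0.2188 x at top 0.5461
top -0.118 165 x [0.511 0.566] top z 0.222 x at top 0.5356
top -0.103 164 x [0.515 0.572] top z 0.2232 x at top 0.5468
top -0.088 163 x [0.517 0.574] top z 0.2255 x at top 0.5491
top -0.073 162 x [0.521 0.576] top z 0.2323 x at top 0.5509
top -0.058 171 x [0.525 0.581] top z 0.2264 x at top 0.5526
top -0.043 171 x [0.529 0.583] top z 0.2227 x at top 0.5534
top -0.028 164 x [0.534 0.587] top z 0.2201 x at top 0.5632
top -0.013 158 x [0.539 0.592] top z 0.2212 x at top 0.566
top 0.002 167 x [0.541 0.6  ] top z 0.2229 x at top 0.5748
top 0.017 183 x [0.544 0.603] top z 0.223 x at top 0.5717
top 0.032 135 x [0.547 0.598] top z 0.2146 x at top 0.5775
top 0.047 110 x [0.561 0.601] top z 0.2137 x at top 0.5815
top 0.062 98 x [0.565 0.6  ] top z 0.2101 x at top 0.5839
scene 1853 [ 0.514 -0.136  0.2  ] [0.608 0.067 0.232]
scene -0.136 169 x [0.536 0.569] top z 0.217 x at top 0.5501
scene -0.121 199 x [0.524 0.573] top z 0.2195 x at top 0.5428
scene -0.106 214 x [0.536 0.577] top z 0.221 x at top 0.5487
scene -0.091 233 x [0.539 0.58 ] top z 0.2241 x at top 0.5522
scene -0.076 267 x [0.546 0.584] top z 0.2306 x at top 0.5559
scene -0.061 223 x [0.55  0.588] top z 0.224 x at top 0.5584
scene -0.046 185 x [0.551 0.591] top z 0.2211 x at top 0.5591
scene -0.031 167 x [0.555 0.595] top z 0.219 x at top 0.566
scene -0.016 187 x [0.558 0.6  ] top z 0.2187 x at top 0.5721
scene -0.001 181 x [0.562 0.606] top z 0.2209 x at top 0.5788
scene 0.014 140 x [0.566 0.608] top z 0.2213 x at top 0.5802
scene 0.029 115 x [0.572 0.605] top z 0.2127 x at top 0.5822
scene 0.044 105 x [0.575 0.607] top z 0.212 x at top 0.5858
scene 0.059 54 x [0.585 0.606] top z 0.2089 x at top 0.5882
```

View pics/t1.png

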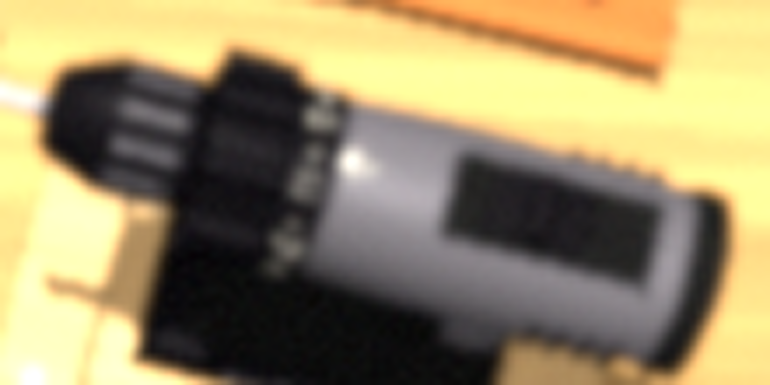

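View pics/s1.png

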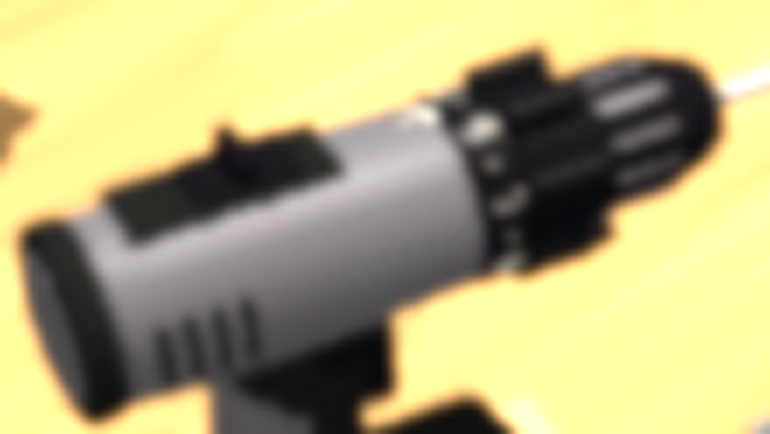

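```bash
cat > fit.py <<'E'
from h import *
from scipy.optimize import least_squares
f=np.load("pc.npz")
# cylinder fit on grey housing, axis height 0.19, radius 0.029
def fit(P,ylo,yhi,r):
    q=P[(P[:,1]>ylo)&(P[:,1]<yhi)&(P[:,2]>.193)&(P[:,2]<.2205)]
    def res(p):
        a,b,z=p; n=np.hypot(1,b); return np.hypot((q[:,0]-a-b*q[:,1])/n,q[:,2]-z)-r
    o=least_squares(res,[.56,.25,.19],loss="soft_l1",f_scale=.001); return o.x.round(4),len(q),np.abs(o.fun).mean().round(5)
for k in("t","s"):
    print(k,fit(f[k],-.125,-.02,.029),fit(f[k],.03,.07,.021))
    P=f[k]; r=P[P[:,2]>.2285]; print(" ridge",len(r),np.median(r,0).round(4),r.min(0).round(3),r.max(0).round(3))
    ax=np.array([.24,1])/np.hypot(.24,1)
    b=P[(P[:,2]>.16)&(P[:,2]<.226)]; s=b[:,:2]@ax; print(" extent",s.min(),s.max(),"height profile",[(round(c,3),np.percentile(b[abs(s-c)<.003,2],97).round(4)) for c in np.arange(.0,.16,.008) if (abs(s-c)<.003).sum()>8])
E
python3 fit.py
```

```text
t (array([0.5701, 0.2521, 0.1895]), 1115, np.float64(0.00144)) (array([0.5629, 0.4485, 0.1893]), 351, np.float64(0.0023))
 ridge 31 [ 0.5519 -0.0704  0.231 ] [ 0.541 -0.075  0.229] [ 0.561 -0.059  0.236]
 extent -0.0007190138053336522 0.23065103174461624 height profile [(np.float64(0.0), np.float64(0.2198)), (np.float64(0.008), np.float64(0.2216)), (np.float64(0.016), np.float64(0.219)), (np.float64(0.024), np.float64(0.2219)), (np.float64(0.032), np.float64(0.2224)), (np.float64(0.04), np.float64(0.2226)), (np.float64(0.048), np.float64(0.2255)), (np.float64(0.056), np.float64(0.2246)), (np.float64(0.064), np.float64(0.2245)), (np.float64(0.072), np.float64(0.2248)), (np.float64(0.08), np.float64(0.2229)), (np.float64(0.088), np.float64(0.2221)), (np.float64(0.096), np.float64(0.2201)), (np.float64(0.104), np.float64(0.2205)), (np.float64(0.112), np.float64(0.22)), (np.float64(0.12), np.float64(0.2195)), (np.float64(0.128), np.float64(0.2213)), (np.float64(0.136), np.float64(0.2229)), (np.float64(0.144), np.float64(0.2223)), (np.float64(0.152), np.float64(0.2219))]
s (array([0.572 ,
[... 369 characters left out ...]
2177)), (np.float64(0.024), np.float64(0.2207)), (np.float64(0.032), np.float64(0.2211)), (np.float64(0.04), np.float64(0.2228)), (np.float64(0.048), np.float64(0.2239)), (np.float64(0.056), np.float64(0.2255)), (np.float64(0.064), np.float64(0.2242)), (np.float64(0.072), np.float64(0.224)), (np.float64(0.08), np.float64(0.2215)), (np.float64(0.088), np.float64(0.2192)), (np.float64(0.096), np.float64(0.2185)), (np.float64(0.104), np.float64(0.2186)), (np.float64(0.112), np.float64(0.2186)), (np.float64(0.12), np.float64(0.2184)), (np.float64(0.128), np.float64(0.2186)), (np.float64(0.136), np.float64(0.2211)), (np.float64(0.144), np.float64(0.2208)), (np.float64(0.152), np.float64(0.2208))]
```

The top crop shows the arrow at (352,160), figures on the band at about (320,110), (303,182) and (285,245), and a dot in line with the arrow. The scene crop shows the arrow at (420,118), with band figures and dots from (480,125) down to (510,265). I'll unroll the band from both views.

```bash
cat > dr.py <<'E'
from h import *
yaw=np.arctan2(1,.257); ex=np.array([np.cos(yaw),np.sin(yaw),0]); ey=np.array([-ex[1],ex[0],0]); O=np.array([.5597,-.0438,0])
def W(x,y,z): return O+np.multiply.outer(x,ex)+np.multiply.outer(y,ey)+np.multiply.outer(z,[0,0,1.])
def unwrap(n,img,R,x,th,off=(0,0)):
    X,T=np.meshgrid(x,th,indexing="ij"); uv=proj(n,W(X,R*np.sin(T),.19+R*np.cos(T)).reshape(-1,3)).reshape(X.shape+(2,))+off
    return cv2.remap(img.astype(np.float32),uv[...,0].astype(np.float32),uv[...,1].astype(np.float32),cv2.INTER_CUBIC)
E
python3 - <<'E'
from dr import *
print(np.degrees(yaw))
for n,uv in dict(top=(335+352/7,170+160/7),scene=(155+420/7,212+118/7)).items():
    w=onz(n,uv,.219)[0]-O; print(n,"arrow drill xy",w@ex,w@ey, "should be .024,0")
rows=[]
for n,lo,hi in(("top",-90,90),("scene",-120,60)):
    w=W(.024,0,.219); 
    a=np.load(n+"avg.npy"); th=np.radians(np.arange(-130,101,.5))
    off=np.array((335+352/7,170+160/7) if n=="top" else (155+420/7,212+118/7))-proj(n,w)[0]; print(n,off)
    im=unwrap(n,a,.0285,np.arange(.070,.018,-.0005),th,off*0)
    d=np.degrees(th); im[:,(d<lo)|(d>hi)]=0
    im=cv2.resize(np.clip(im*1.5,0,255).astype(np.uint8)[:,:,::-1],(780,260),interpolation=cv2.INTER_CUBIC)
    for k in range(-112,101,1):
        if (k*2)%45==0: x=int((k+130)/231*780); cv2.line(im,(x,250),(x,259),(0,255,0),1)
    for deg in np.arange(-112.5,100,22.5):
        x=int((deg+130)/231*780); cv2.line(im,(x,244),(x,259),(0,0,255) if deg else (255,255,0),2)
    rows.append(im)
cv2.imwrite("pics/unw.png",np.vstack(rows))
E
```

```text
75.58690459595941
top arrow drill xy 0.02624450395469497 -0.0007569110255320185 should be .024,0
scene arrow drill xy 0.023594647552525317 -0.0043625913854907945 should be .024,0
top [-0.9706916  -0.62564147]
scene [0.77242187 1.13918019]
```

View pics/unw.png

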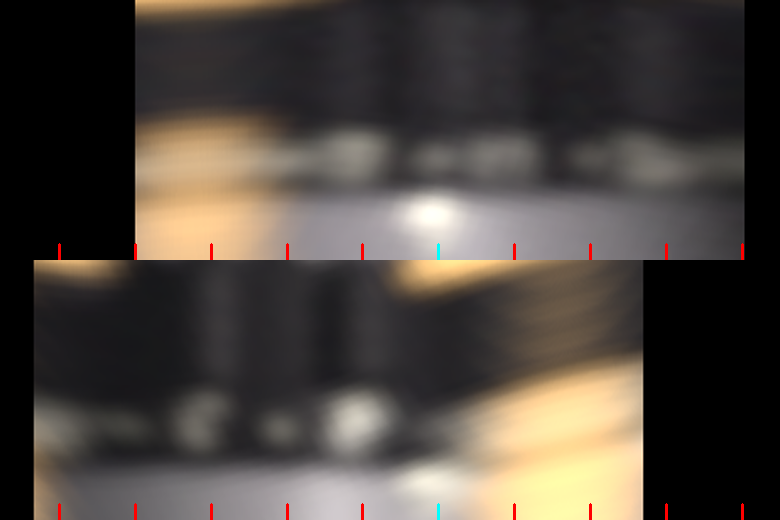

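The band shows a dot at the arrow, so an even number is set, with figures at ±22.5° and ±67.5°. I'll enlarge the band only, to tell one-digit from two-digit figures.

```bash
cat > band.py <<'E'
from dr import *
import sys
def band(out,imgs):
    rows=[]
    for n,lo,hi in(("top",-55,85),("scene",-110,20)):
        th=np.radians(np.arange(lo,hi,.25)); im=unwrap(n,imgs[n],.0287,np.arange(.046,.0275,-.0001),th).mean(2)
        im=np.clip((im-25)*2.2,0,255).astype(np.uint8)
        W_=int((hi-lo)*5.5); im=cv2.resize(im,(W_,210)); im=cv2.copyMakeBorder(im,0,10,0,790-W_,cv2.BORDER_CONSTANT)
        for d in np.arange(-112.5,100,22.5):
            if lo<d<hi: cv2.line(im,(int((d-lo)*5.5),205),(int((d-lo)*5.5),219),255 if d else 150,2 if d else 8)
        rows.append(im)
    cv2.imwrite(out,np.vstack(rows))
if __name__=="__main__":
    if sys.argv[2:]: imgs={n:np.mean([read_camera(n)[0].astype(float) for _ in range(3)],0) for n in("top","scene")}
    else: imgs={n:np.load(n+"avg.npy") for n in("top","scene")}
    band(sys.argv[1],imgs)
E
python3 band.py pics/band0.png
```

```text
(no output)
```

View pics/band0.png

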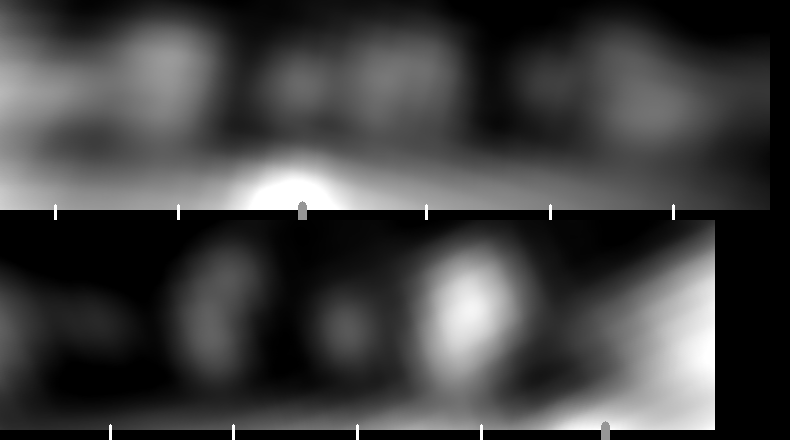

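The band readings fit 10 at the arrow (9 on one side, 11 on the other), but 8 is possible, so I'll check again as it turns. I'll go up and over, using one open finger's inner edge between the lobes on the drill's left side.

Emit:
send_rows(
  targets=[
    [1,0.02,0.02,0.035,0.1],
    [1,0.02,0.025,0.035,0.1],
    [1,0.03,0.038,0,0.12],
    [1,0.03,0.038,0,0.12],
    [1,0.03,0.038,0,0.12],
  ],
)

```text
time: 1.2
tool_pos: [0.322, -0.3285, 0.2971]
tool_rot: [3.141, 0.0, 0.937]
contact_force: [0.5, 1.2, -0.3]
opening: 0.0916
grip_force: 0.0
```

Emit:
send_rows(
  targets=[
    [1,0.03,0.038,0,0.12],
    [1,0.03,0.038,0,0.12],
    [1,0.03,0.038,0,0.12],
    [1,0.03,0.038,0,0.026],
    [1,0.03,0.038,0,0],
  ],
)

```text
time: 1.7
tool_pos: [0.4722, -0.1382, 0.297]
tool_rot: [3.141, 0.0, 1.32]
contact_force: [0.2, 0.3, 0.5]
opening: 0.0918
grip_force: 0.0
```

Emit:
send_rows(
  targets=[
    [1,0.03,0.038,0,0],
    [1,0.03,0.038,0,0],
    [1,0.03,0.038,0,0],
    [1,0.03,0.031,0,0],
    [1,0,0,0,0],
  ],
)

```text
time: 2.2
tool_pos: [0.5935, 0.0092, 0.2955]
tool_rot: [-3.141, -0.001, 1.324]
contact_force: [-0.7, 0.0, -1.2]
opening: 0.0919
grip_force: 0.0
```

```bash
cat > rel.py <<'E'
from dr import *
s=observe(); p=np.array(s["tool_pos"]); w=p-O
print("t",round(s["time"],2),"tcp",p.round(4),"rot",np.round(s["tool_rot"],3),"F",np.round(s["contact_force"],1),"open",round(s["opening"],4))
print("drill x %.1f  corner y0 %.1f  z0 %.1f mm"%(1e3*w@ex,1e3*(w@ey+s["opening"]/2),1e3*(p[2]-.19)))
E
python3 rel.py
```

```text
t 2.2 tcp [0.5935 0.0092 0.2955] rot [-3.141e+00 -1.000e-03  1.324e+00] F [-0.7  0.  -1.2] open 0.0919
drill x 59.7  corner y0 26.4  z0 105.5 mm
```

Emit:
send_rows(
  targets=[
    [1,0.004,-0.004,-0.037,0],
    [1,0,0,-0.03,0],
    [1,0,0,-0.01,0],
    [1,0,0,0,0],
  ],
)

```text
time: 2.6
tool_pos: [0.5944, 0.0007, 0.2187]
tool_rot: [-3.139, 0.0, 1.318]
contact_force: [-0.3, -0.4, 0.7]
opening: 0.0915
grip_force: 0.0
```

```bash
python3 rel.py
```

```text
t 2.6 tcp [0.5944 0.0007 0.2187] rot [-3.139  0.     1.318] F [-0.3 -0.4  0.7] open 0.0915
drill x 51.8  corner y0 23.2  z0 28.7 mm
```

Emit:
send_rows(
  targets=[
    [1,0.001,0.0045,0,0],
    [1,0,0,0,0],
    [1,-0.002,0.0005,-0.012,0],
    [1,0,0,0,0],
  ],
)

```text
time: 3.0
tool_pos: [0.5939, 0.0062, 0.2079]
tool_rot: [-3.141, 0.0, 1.319]
contact_force: [-0.4, 0.4, -0.0]
opening: 0.0915
grip_force: 0.0
```

```bash
python3 rel.py
```

```text
t 3.0 tcp [0.5939 0.0062 0.2079] rot [-3.141  0.     1.319] F [-0.4  0.4 -0. ] open 0.0915
drill x 57.0  corner y0 25.0  z0 17.9 mm
```

Emit:
send_rows(
  targets=[
    [1,-0.0015,0.0004,-0.005,0],
    [1,-0.001,0.0003,-0.004,0],
    [1,-0.0005,0,-0.004,0],
    [1,0,0,0,0],
  ],
)

```text
time: 3.4
tool_pos: [0.5913, 0.0068, 0.1951]
tool_rot: [3.141, -0.0, 1.319]
contact_force: [0.5, -0.2, -0.0]
opening: 0.0918
grip_force: 0.4
```

```bash
python3 rel.py
```

```text
t 3.4 tcp [0.5913 0.0068 0.1951] rot [ 3.141 -0.     1.319] F [ 0.5 -0.2 -0. ] open 0.0918
drill x 56.8  corner y0 27.9  z0 5.1 mm
```

Emit:
send_rows(
  targets=[
    [1,0,0,0.033,0],
    [1,0.014,-0.0036,0,0],
    [1,0,0,-0.007,0],
    [1,0,0,-0.003,0],
    [1,0,0,0,0],
  ],
)

```text
time: 3.9
tool_pos: [0.604, 0.0033, 0.2158]
tool_rot: [-3.138, 0.001, 1.319]
contact_force: [0.6, 0.5, 1.0]
opening: 0.0917
grip_force: 0.0
```

```bash
python3 rel.py
```

```text
t 3.9 tcp [0.604  0.0033 0.2158] rot [-3.138e+00  1.000e-03  1.319e+00] F [0.6 0.5 1. ] open 0.0917
drill x 56.7  corner y0 14.7  z0 25.8 mm
```

Emit:
send_rows(
  targets=[
    [1,-0.003,0.0007,-0.0043,0],
    [1,-0.0034,0.0009,-0.0043,0],
    [1,-0.003,0.0007,-0.0043,0],
    [1,-0.0022,0.0006,-0.0043,0],
  ],
)

```text
time: 4.3
tool_pos: [0.5949, 0.0059, 0.2035]
tool_rot: [3.135, -0.001, 1.319]
contact_force: [1.0, -1.6, 31.5]
opening: 0.0919
grip_force: 15.8
```

Emit:
send_rows(
  targets=[
    [1,-0.0015,0.0004,-0.004,0],
    [1,0,0,0,0],
  ],
)

```text
time: 4.5
tool_pos: [0.5912, 0.0067, 0.1958]
tool_rot: [-3.14, 0.0, 1.319]
contact_force: [-0.3, 0.2, -0.5]
opening: 0.0919
grip_force: 0.0
```

```bash
python3 rel.py
```

```text
t 4.5 tcp [0.5912 0.0067 0.1958] rot [-3.14   0.     1.319] F [-0.3  0.2 -0.5] open 0.0919
drill x 56.7  corner y0 28.0  z0 5.8 mm
```

Emit:
send_rows(
  targets=[
    [1,0,0,0.049,0],
    [1,-0.005,-0.01,0.045,0],
    [1,-0.025,-0.04,0,0],
    [1,-0.025,-0.04,0,0],
    [1,-0.025,-0.04,0,0],
  ],
)

```text
time: 5.0
tool_pos: [0.5108, -0.1243, 0.29]
tool_rot: [-3.141, -0.0, 1.32]
contact_force: [1.3, -0.5, -0.1]
opening: 0.0917
grip_force: 0.0
```

Emit:
send_rows(
  targets=[
    [1,-0.025,-0.04,0,0],
    [1,-0.025,-0.04,0,0],
    [1,0,0,0,0],
  ],
)

```text
time: 5.3
tool_pos: [0.4592, -0.2075, 0.2899]
tool_rot: [-3.14, 0.001, 1.313]
contact_force: [0.5, -0.7, 0.3]
opening: 0.0921
grip_force: 0.0
```

```bash
sed -i 's/        im=np.clip((im-25)\*2.2/        im=np.clip((im-25)*2.2/; s/        rows.append(im)/        rows.append(im[:,::-1])/' band.py
python3 band.py pics/band1.png live
```

```text
(no output)
```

View pics/band1.png

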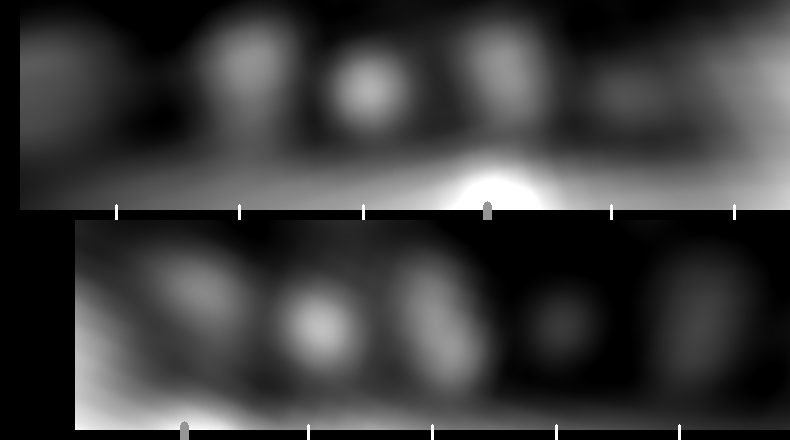

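The band now shows an odd figure at the arrow, with figures at +45°, 0°, -45° and -90°. They could be 9/7/5/3 or 7/5/3/1, so I'll measure their ink widths against the dots, because a 1 would be as narrow as a dot.

```bash
cat > width.py <<'E'
from dr import *
import sys
live={n:np.mean([read_camera(n)[0].astype(float) for _ in range(4)],0) for n in("top","scene")}
old={n:np.load(n+"avg.npy") for n in("top","scene")}
def w(n,im,c):
    th=np.radians(np.arange(c-11,c+11.1,.5)); x=np.arange(.0425,.0315,-.00025)
    a=unwrap(n,im,.0287,x,th).mean(2); a=np.clip(a-np.percentile(a,15),0,None)
    T,X=np.meshgrid(np.degrees(th)*.5,x*1e3); s=a.sum(); mt=(a*T).sum()/s; mx=(a*X).sum()/s
    st=((a*(T-mt)**2).sum()/s); sx=(a*(X-mx)**2).sum()/s; c_=(a*(T-mt)*(X-mx)).sum()/s
    return f"{c:6.1f}: ink {s/1e3:6.1f} pos {mt/.5-0:6.1f} sT {st**.5:.2f} sX {sx**.5:.2f} thin {np.sqrt(np.linalg.eigvalsh([[st,c_],[c_,sx]])[0]):.2f} corr {c_/np.sqrt(st*sx):+.2f}"
# wider window for two-digit figures
for lab,d,A in(("old",old,{"top":(-22.5,0,22.5,45,67.5),"scene":(-22.5,-45,-67.5,-90)}),("live",live,{"top":(-45,-22.5,0,22.5,45,67.5,90),"scene":(0,-22.5,-45,-67.5,-90,-112.5)})):
    for n in A:
        for c in A[n]: print(lab,n,w(n,d[n],c))
for n in live: np.save(n+sys.argv[1]+".npy",live[n])
E
python3 width.py 1
```

```text
old top  -22.5: ink   39.4 pos  -25.1 sT 2.37 sX 3.07 thin 2.36 corr -0.06
old top    0.0: ink   29.2 pos    1.9 sT 2.80 sX 3.25 thin 2.59 corr +0.23
old top   22.5: ink   35.5 pos   19.3 sT 2.50 sX 3.22 thin 2.48 corr -0.09
old top   45.0: ink   24.9 pos   48.5 sT 2.86 sX 3.26 thin 2.60 corr +0.25
old top   67.5: ink   30.5 pos   64.4 sT 2.62 sX 2.57 thin 2.49 corr -0.08
old scene  -22.5: ink   69.4 pos  -24.9 sT 2.21 sX 2.75 thin 2.13 corr +0.17
old scene  -45.0: ink   26.3 pos  -42.1 sT 2.85 sX 2.55 thin 2.54 corr +0.05
old scene  -67.5: ink   35.0 pos  -70.4 sT 2.08 sX 2.93 thin 2.02 corr +0.17
old scene  -90.0: ink   15.1 pos  -91.2 sT 3.31 sX 2.02 thin 2.02 corr -0.02
live top  -45.0: ink   38.4 pos  -50.0 sT 2.25 sX 3.13 thin 2.25 corr +0.02
live top  -22.5: ink   18.3 pos  -23.4 sT 3.23 sX 2.88 thin 2.70 corr -0.19
live top    0.0: ink   42.2 pos   -2.5 sT 2.36 sX 3.53 thin 2.31 corr -0.16
live top   22.5: ink   35.5 pos   21.0 sT 2.17 sX 2.72 thin 2.17 corr +0.00
live top   45.0: ink   36.7 pos   43.0 sT 2.13 sX 3.23 thin 2.13 corr -0.02
live top   67.5: ink   23.7 pos   72.1 sT 2.60 sX 3.26 thin 2.40 corr +0.26
live top   90.0: ink   18.6 pos   88.3 sT 3.03 sX 2.29 thin 2.28 corr -0.08
live scene    0.0: ink   20.9 pos   -1.4 sT 2.89 sX 2.91 thin 2.30 corr -0.37
live scene  -22.5: ink   38.1 pos  -24.6 sT 2.36 sX 2.15 thin 2.09 corr +0.12
live scene  -45.0: ink   33.5 pos  -45.7 sT 2.16 sX 2.66 thin 1.91 corr +0.33
live scene  -67.5: ink   15.2 pos  -67.0 sT 2.62 sX 2.13 thin 2.02 corr -0.20
live scene  -90.0: ink   27.3 pos  -93.0 sT 2.19 sX 2.91 thin 2.15 corr -0.13
live scene -112.5: ink   24.5 pos -117.5 sT 3.00 sX 2.77 thin 2.69 corr +0.11
```

The figure at -90° has too much ink to be a 1, so the collar is at 7. Two more clicks should give 5, and I'll check that a narrow 1 then shows at -90°.

Emit:
send_rows(
  targets=[
    [1,0.0245,0.0352,0,0.003],
    [1,0.0245,0.0352,0,0.003],
    [1,0.0245,0.0352,0,0],
    [1,0.0245,0.0352,0,0],
    [1,0.0245,0.0352,0,0],
  ],
)

```text
time: 6.5
tool_pos: [0.5854, -0.026, 0.2906]
tool_rot: [3.141, 0.0, 1.325]
contact_force: [0.3, -1.0, 1.0]
opening: 0.0919
grip_force: 0.0
```

Emit:
send_rows(
  targets=[
    [1,0.0245,0.0352,-0.01,0],
    [1,0,0,-0.03,0],
    [1,0,0,-0.012,0],
    [1,0,0,0,0],
  ],
)

```text
time: 6.9
tool_pos: [0.6079, 0.0074, 0.2364]
tool_rot: [-3.137, 0.001, 1.325]
contact_force: [1.8, 0.1, 0.8]
opening: 0.0916
grip_force: 0.0
```

```bash
python3 rel.py
```

```text
t 6.9 tcp [0.6079 0.0074 0.2364] rot [-3.137e+00  1.000e-03  1.325e+00] F [1.8 0.1 0.8] open 0.0916
drill x 61.6  corner y0 11.9  z0 46.4 mm
```

Emit:
send_rows(
  targets=[
    [1,-0.003,-0.004,-0.01,-0.005],
    [1,0,0,-0.007,0],
    [1,0,0,-0.003,0],
    [1,0,0,0,0],
  ],
)

```text
time: 7.3
tool_pos: [0.606, 0.0032, 0.2186]
tool_rot: [3.142, -0.0, 1.319]
contact_force: [-0.5, 0.3, 0.1]
opening: 0.0918
grip_force: 0.0
```

```bash
python3 rel.py
```

```text
t 7.3 tcp [0.606  0.0032 0.2186] rot [ 3.142 -0.     1.319] F [-0.5  0.3  0.1] open 0.0918
drill x 57.0  corner y0 12.8  z0 28.6 mm
```

Emit:
send_rows(
  targets=[
    [1,-0.0036,0.0009,-0.0036,0],
    [1,-0.0034,0.0009,-0.004,0],
    [1,-0.003,0.0007,-0.004,0],
    [1,-0.002,0.0005,-0.003,0],
    [1,-0.0008,0.0002,-0.002,0],
  ],
)

```text
time: 7.8
tool_pos: [0.5941, 0.0068, 0.2041]
tool_rot: [3.137, -0.0, 1.32]
contact_force: [1.2, -0.6, 18.2]
opening: 0.0919
grip_force: 9.2
```

Emit:
send_rows(
  targets=[
    [1,-0.0008,0.0002,-0.0025,0],
    [1,-0.0008,0.0002,-0.0025,0],
    [1,-0.0007,0.0002,-0.002,0],
    [1,0,0,0,0],
  ],
)

```text
time: 8.2
tool_pos: [0.5906, 0.0076, 0.1943]
tool_rot: [-3.14, 0.0, 1.32]
contact_force: [-1.2, 0.1, 1.9]
opening: 0.0914
grip_force: 0.8
```

```bash
python3 rel.py
```

```text
t 8.2 tcp [0.5906 0.0076 0.1943] rot [-3.14  0.    1.32] F [-1.2  0.1  1.9] open 0.0914
drill x 57.5  corner y0 28.6  z0 4.3 mm
```

Now up and away to check.

Emit:
send_rows(
  targets=[
    [1,0,0,0.049,0],
    [1,-0.005,-0.01,0.045,0],
    [1,-0.025,-0.04,0,0],
    [1,-0.025,-0.04,0,0],
    [1,-0.025,-0.04,0,0],
  ],
)

```text
time: 8.7
tool_pos: [0.51, -0.1234, 0.2886]
tool_rot: [-3.141, 0.0, 1.321]
contact_force: [-0.3, -1.1, 0.9]
opening: 0.0922
grip_force: 0.0
```

Emit:
send_rows(
  targets=[
    [1,-0.025,-0.04,0,0],
    [1,-0.025,-0.04,0,0],
    [1,0,0,0,0],
  ],
)

```text
time: 9.0
tool_pos: [0.4584, -0.2066, 0.2885]
tool_rot: [-3.14, 0.002, 1.314]
contact_force: [0.4, 0.5, -0.1]
opening: 0.0914
grip_force: 0.0
```

```bash
python3 band.py pics/band2.png live; python3 width.py 2 | grep live
```

```text
live top  -45.0: ink   42.0 pos  -50.2 sT 2.23 sX 3.24 thin 2.16 corr -0.18
live top  -22.5: ink   20.3 pos  -22.8 sT 3.13 sX 2.75 thin 2.58 corr -0.20
live top    0.0: ink   44.8 pos   -1.5 sT 2.17 sX 3.30 thin 2.17 corr +0.03
live top   22.5: ink   36.6 pos   20.9 sT 2.21 sX 2.72 thin 2.21 corr -0.01
live top   45.0: ink   36.2 pos   42.3 sT 2.30 sX 3.47 thin 2.28 corr -0.09
live top   67.5: ink   20.9 pos   71.8 sT 2.72 sX 3.19 thin 2.31 corr +0.37
live top   90.0: ink   27.4 pos   89.6 sT 3.15 sX 2.13 thin 2.11 corr -0.11
live scene    0.0: ink   28.4 pos   -0.4 sT 2.66 sX 2.55 thin 2.52 corr -0.05
live scene  -22.5: ink   36.1 pos  -24.5 sT 2.36 sX 2.11 thin 2.11 corr +0.03
live scene  -45.0: ink   31.7 pos  -47.5 sT 2.08 sX 2.47 thin 2.08 corr -0.01
live scene  -67.5: ink   15.4 pos  -66.7 sT 2.66 sX 2.17 thin 2.12 corr -0.13
live scene  -90.0: ink   35.1 pos  -94.2 sT 2.13 sX 2.60 thin 2.11 corr -0.09
live scene -112.5: ink   35.5 pos -116.7 sT 2.76 sX 2.56 thin 2.44 corr -0.14
```

View pics/band2.png

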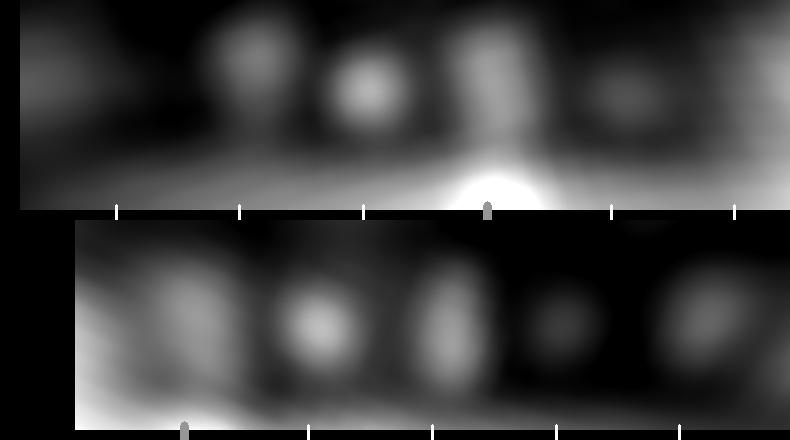

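The band now shows an odd figure at the arrow, a narrow upright figure at -45° and a shorter one at -90°. The reading isn't certain, so I'll compare raw, lightly sharpened crops of the three states side by side.

Run:
```python
from dr import *
for n in("top","scene"):
    new=np.mean([read_camera(n)[0].astype(float) for _ in range(8)],0); np.save(n+"2.npy",new)
rows=[]
for n,(u,v) in dict(scene=(217,224),top=(370,181)).items():
    r=[]
    for k in("avg","1","2"):
        c=np.load(n+k+".npy")[v:v+30,u:u+26].mean(2).astype(np.float32)
        c=cv2.resize(c,(260,296),interpolation=cv2.INTER_LANCZOS4)
        c=c+1.5*(c-cv2.GaussianBlur(c,(0,0),9))
        c=255*(np.clip((c-20)/150,0,1))**.7; r.append(c); r.append(np.full((296,5),255.))
    rows.append(np.hstack(r))
cv2.imwrite("pics/cmp.png",np.vstack(rows).astype(np.uint8))
```

```text
(no output)
```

View pics/cmp.png

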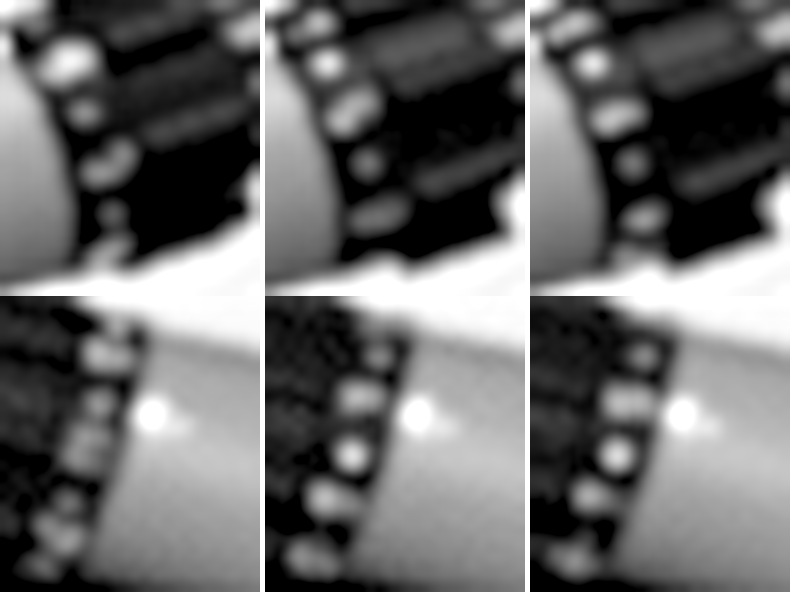

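The crops settle it: at the start the figure at +22.5° had two digits and the one at -22.5° had one, so the start was 10. Now 7 is at +45°, 5 is at the arrow, and the drilling mark appears at about -112°. The collar is at 5. Next is the gear slide, with the fingers shut and approaching from the chuck side of the ridge.

Emit:
send_rows(
  targets=[
    [0,0.0245,0.0378,0,0.003],
    [0,0.0245,0.0378,0,0.003],
    [0,0.0245,0.0378,0,0],
    [0,0.0245,0.0378,0,0],
    [0,0,0,0,0],
  ],
)

```text
time: 11.0
tool_pos: [0.5609, -0.0468, 0.2884]
tool_rot: [3.141, -0.002, 1.331]
contact_force: [-0.1, -0.5, 0.5]
opening: 0.0568
grip_force: 0.0
```

Emit:
send_rows(
  targets=[
    [0,0,0,-0.02,0],
    [0,0,0,-0.01,0],
    [0,0,0,0,0],
  ],
)

```text
time: 11.3
tool_pos: [0.558, -0.0516, 0.2573]
tool_rot: [-3.138, 0.0, 1.325]
contact_force: [0.4, 0.1, 0.7]
opening: 0.0326
grip_force: 0.0
```

```bash
python3 rel.py
```

```text
t 11.3 tcp [ 0.558  -0.0516  0.2573] rot [-3.138  0.     1.325] F [0.4 0.1 0.7] open 0.0326
drill x -8.0  corner y0 16.0  z0 67.3 mm
```

Emit:
send_rows(
  targets=[
    [0,0,0,-0.015,-0.006],
    [0,0,0,-0.005,0],
    [0,0,0,0,0],
    [0,0,0,0,0],
    [0,0,0,-0.006,0],
  ],
)

```text
time: 11.8
tool_pos: [0.5598, -0.0517, 0.2343]
tool_rot: [3.138, -0.0, 1.32]
contact_force: [1.1, 0.1, 0.6]
opening: 0.0003
grip_force: 0.0
```

Emit:
send_rows(
  targets=[
    [0,0,0,-0.004,0],
    [0,0,0,0,0],
  ],
)

```text
time: 12.0
tool_pos: [0.5587, -0.0513, 0.2283]
tool_rot: [-3.14, 0.0, 1.32]
contact_force: [1.0, 0.3, 0.7]
opening: 0.0008
grip_force: 0.0
```

```bash
python3 rel.py
```

```text
t 12.0 tcp [ 0.5587 -0.0513  0.2283] rot [-3.14  0.    1.32] F [1.  0.3 0.7] open 0.0008
drill x -7.5  corner y0 -0.5  z0 38.3 mm
```

Emit:
send_rows(
  targets=[
    [0,-0.0011,-0.0044,-0.001,0],
    [0,-0.0011,-0.0044,0,0],
    [0,-0.0011,-0.0044,0,0],
    [0,-0.0011,-0.0044,0,0],
    [0,0,0,0,0],
  ],
)

```text
time: 12.5
tool_pos: [0.5544, -0.0696, 0.228]
tool_rot: [-3.142, 0.0, 1.319]
contact_force: [-0.7, 0.7, -0.7]
opening: 0.0002
grip_force: 0.0
```

```bash
python3 rel.py
```

```text
t 12.5 tcp [ 0.5544 -0.0696  0.228 ] rot [-3.142  0.     1.319] F [-0.7  0.7 -0.7] open 0.0002
drill x -26.3  corner y0 -1.2  z0 38.0 mm
```

Emit:
send_rows(
  targets=[
    [0,-0.0008,-0.003,-0.001,0],
    [0,-0.0005,-0.002,0,0],
    [0,0,0,0,0],
  ],
)

```text
time: 12.8
tool_pos: [0.5538, -0.0729, 0.2272]
tool_rot: [3.141, -0.003, 1.32]
contact_force: [1.1, 5.8, 0.8]
opening: 0.0002
grip_force: 3.2
```

Emit:
send_rows(
  targets=[
    [0,-0.0004,-0.0015,0,0],
    [0,0,0,0,0],
  ],
)

```text
time: 13.0
tool_pos: [0.5537, -0.0731, 0.2272]
tool_rot: [3.14, -0.005, 1.321]
contact_force: [2.5, 10.3, 0.9]
opening: 0.0002
grip_force: 5.5
```

```bash
python3 rel.py
```

```text
t 13.0 tcp [ 0.5537 -0.0731  0.2272] rot [ 3.14  -0.005  1.321] F [ 2.5 10.3  0.9] open 0.0002
drill x -29.9  corner y0 -1.4  z0 37.2 mm
```

The slide met its stop at 10 N. I'll back off, rise, retreat and check.

Emit:
send_rows(
  targets=[
    [0,0.0015,0.006,0,0],
    [0,0,0,0.03,0],
    [0,0,0,0.04,0],
    [0,-0.025,-0.04,0,0],
    [0,-0.025,-0.04,0,0],
  ],
)

```text
time: 13.5
tool_pos: [0.5045, -0.1502, 0.2981]
tool_rot: [3.139, 0.002, 1.323]
contact_force: [0.3, -1.5, -0.3]
opening: 0.0003
grip_force: 0.0
```

Emit:
send_rows(
  targets=[
    [0,-0.025,-0.04,0,0],
    [0,-0.025,-0.04,0,0],
    [0,-0.025,-0.04,0,0],
    [0,0,0,0,0],
  ],
)

```text
time: 13.9
tool_pos: [0.4265, -0.2741, 0.2969]
tool_rot: [-3.141, 0.003, 1.313]
contact_force: [0.5, 1.7, -0.2]
opening: 0.0004
grip_force: 0.0
```

```bash
python3 - <<'E'
from dr import *
C=[]
for n,(u0,u1,v0,v1) in dict(top=(320,450,160,260),scene=(140,290,200,350)).items():
    p,d=read_camera(n); v,u=np.mgrid[v0:v1,u0:u1]; dd=d[v,u].ravel()
    P=bydepth(n,np.c_[u.ravel(),v.ravel()],dd)[dd>0]-O; r=P[(P[:,2]>.2275)&(P[:,2]<.24)]; print(n,len(r),"ridge drill x,y",np.median(r@ex),np.median(r@ey),r[:,2].max())
    if n=="scene": C.append(cv2.resize(p[170:390,130:330,::-1],None,fx=2,fy=2))
    else: C.append(cv2.resize(p[120:340,250:450,::-1],None,fx=2,fy=2))
cv2.imwrite("pics/end.png",np.hstack(C)); print(observe()["time"])
E
python3 width.py 3 | grep "live scene"; python3 rel.py
```

```text
top 32 ridge drill x,y -0.04343390431777915 0.0005198805601566714 0.23449563636141413
scene 30 ridge drill x,y -0.04549764495945198 -0.0037380244394164142 0.23140164796923607
14.0
live scene    0.0: ink   26.4 pos   -0.4 sT 2.59 sX 2.59 thin 2.54 corr -0.04
live scene  -22.5: ink   36.3 pos  -24.5 sT 2.37 sX 2.11 thin 2.11 corr +0.03
live scene  -45.0: ink   31.8 pos  -47.5 sT 2.08 sX 2.47 thin 2.07 corr -0.01
live scene  -67.5: ink   15.8 pos  -66.6 sT 2.66 sX 2.18 thin 2.14 corr -0.11
live scene  -90.0: ink   34.7 pos  -94.1 sT 2.14 sX 2.60 thin 2.12 corr -0.09
live scene -112.5: ink   35.9 pos -116.7 sT 2.76 sX 2.56 thin 2.45 corr -0.14
t 14.4 tcp [ 0.4299 -0.2687  0.297 ] rot [3.141 0.    1.321] F [0.1 0.3 0.2] open 0.0006
drill x -250.1  corner y0 70.0  z0 107.0 mm
```

View pics/end.png

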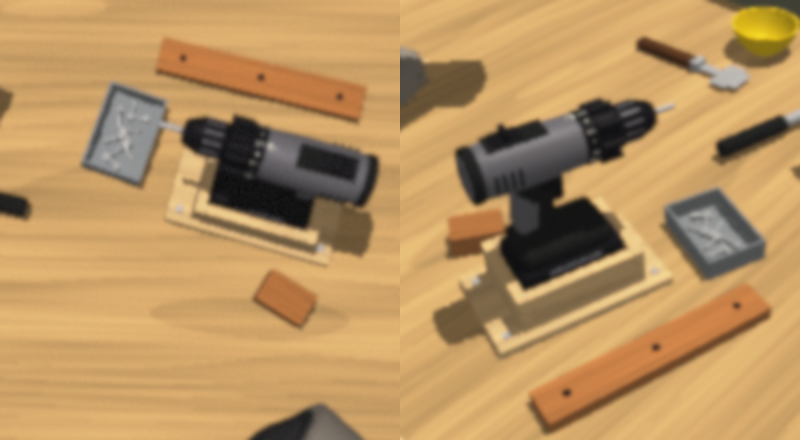

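```bash
python3 -c "
from cell import hand_in; print(hand_in())"
```

```text
the job is handed in; nothing more can be done
None
```

I turned the collar five clicks down, from 10 to 5, then pushed the gear slide back about 14 mm until it met its stop, and handed the job in at about 14 s. The figures were too blurred to read directly, so the 5 rests on their widths and the drilling mark's position. Nothing else on the bench was touched.

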